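Clamp a strata block in the holding jig

TASK

The striped wooden block has to be held fast in the jig. Without lifting or tipping it, push the block straight back along the jig's plate until its long side rests against the rear fence; then push the clamp's black handle round, clockwise seen from above, past its dead point until it snaps into lock and the rubber pad presses the block against the end stop. Nothing is to be picked up; leave the stones and tools standing around where they are.

Things in the scene. Friction and masses are not known exactly. Their poses are not given: they have to be found in the camera images.
- jig: Fixed holding jig on an aluminium plate 12 mm thick. Origin: at worktop height (underside of the plate), directly below the block's centre when it is home; x points to the rear, y left, z up. Plate spans x -125 to 55, y -75 to 205 mm.
- rear_fence (a point): Middle of the front face of the rear fence, a steel bar 30 mm high standing on the plate at the back: jig x = 27.5 mm, y = 0, z = 27. The face is square to the jig's x and runs from y = -64 to 60 mm.
- end_stop (a point): Middle of the inner face of the end stop, a steel bar 30 mm high on the right: jig x = 0, y = -47.5 mm, z = 27. The face runs from x = -31 to 29 mm; before it a slanted lead-in opens to the right, as far as x = -56 mm.
- pad_face (a point): Centre of the face of the round rubber pad (24 mm diameter) on the clamp's plunger, which looks to the right (-y) at x = 0, z = 32 mm in the jig. At y = 64.5 mm when open, so the block enters from the front through a 112 mm gap between end stop and pad; locking pushes the block to the right onto the end stop. The bush block behind the pad is 52 mm high and reaches x = -30 mm.
- block_center (a point): Centre of the loose striped wooden block, 95 (its x) x 55 (its y) x 45 mm (z), about 0.15 kg. It stands on the plate (centre 34.5 mm above the worktop) in front of the gap, length roughly along the jig's y, centre 45 to 70 mm in front of home and 2 to 15 mm left of it. Home: centre at jig x = 0, y = 0, length along the jig's y.
- strata_block: The same block; this origin is the centre of its underside, 22.5 mm below its centre.
- clamp_lever (a joint): Angle of the clamp lever (rad). 0 = open, handle pointing to the jig's front, 15 degrees to the right; grows as the handle swings clockwise seen from above. Dead point 1.66; locked at its stop, 1.92 (handle along the jig's +y, 5 degrees to the rear). A spring drives it back open if let go before the dead point, and on into lock past it. Takes up to about 10 N at the grip.
- lever_pivot (a point): Vertical axis of the lever, 168.4 mm to the left of the jig's origin (jig x = 0, y = 168.4), 47 mm above the worktop.
- lever_grip (a point): Point on the axis of the lever's black cylindrical grip, 90 mm from the lever axis, 47 mm above the worktop. The level grip is 19 mm thick and runs from 45 to 121 mm from the lever axis, with 25 mm of free space between it and the plate (37 mm over the bare worktop).
- pad: Round rubber pad on the end of the clamp's plunger; its travel is sprung.
- hematite: Loose bystander: dark stone 59 x 75 x 48 mm, to the right of the jig.
- streak_plate: Loose bystander: flat pale plate 48 x 64 x 8 mm, to the right of the jig, nearer the robot.
- breccia: Loose bystander: grey stone 74 x 92 x 60 mm, behind the left end of the jig.
- bench_brush: Loose bystander: brush 36 x 175 x 11 mm, lying further right.
- magnet: Loose bystander: bar magnet 15 x 66 x 27 mm, further right.
- sandstone: Loose bystander: tan stone 80 x 102 x 67 mm, far left.
- jasper: Loose bystander: red-brown stone 82 x 98 x 65 mm, far left.

How it is judged:
By the outcome, as a careful person would: the job done as asked, in the order asked, and still so for the second after the job is handed in, with the robot touching nothing.
It also fails if it takes over 48 s, if anything falls off the work surface, if the arm or the gripper's body presses on something with over 40 N, if the wrist force passes 120 N, or if a joint passes its speed limit or range.

ROBOT

A 7-joint arm with a two-finger parallel gripper is mounted at the origin on a cart in front of the work surface, level with it; the furniture and walls round the work are solid. World frame = base frame: x ahead of the robot, y to its left, z up, the work surface at z = 0. Lengths are in m, angles in rad, forces in N, time in s.
With the tool pointing down it reaches from about 0.425 to 0.8 m from the base axis. Payload 8.3 kg.
Tool frame: the origin (TCP) lies on the front face of the gripper's body, between the roots of the fingers; the fingertips stand 73 mm ahead of it and the grasp point (between the pads) lies grasp_offset ahead of it (grasp_offset is the distance from the TCP to the grasp point, in m); z points along the fingers, y is the line along which they close (so a half turn about z gives the same grasp; the last joint's range is limited). The gripper opens to 85 mm and grips with 20 to 120 N. Pads are 22 mm wide; open, the fingers measure 114 mm over their backs; the gripper's body (76 mm by 85 mm) begins 54 mm behind the grasp point. The pads swing forward as they close: fully open they stand 13 mm farther back than shut.
Start: joints at [-1.195, 0.383, 0.016, 1.37, -0.006, 1.388, -0.046], TCP at [0.265, 0.566, 0.304] pointing down, gripper open.
Joint ranges: [-2.95, 2.95], [-0.25, 2.06], [-1.52, 1.56], [0.18, 2.33], [-1.44, 4.58], [0.02, 2.06], [-3.01, 3.01]. Speed limits (rad/s): [2.39, 2.39, 3.01, 3.01, 3.14, 3.14, 3.14].

INTERFACE

Orientations are given as a unit quaternion [x, y, z, w].
In Python, from bench import * gives the robot as it stands. The module is installed in compiled form; this text tells all that it offers.
- The arm moves only by the tool servo_tool, never from a script. Its argument "series" is a list of rows, each a list of 7 numbers: the turn, a rotation vector about the world's x, y, z in degrees, then the shift along the world's x, y, z in m, then the finger opening in m, from 0 to 0.0854. A call has 1 to 12 rows; each row is the pose to reach, as a shift and turn from the pose commanded when the call began; what a row does not reach only later rows make up. A row lasts 1/8 s, in which the tool goes at most 62.5 mm and 10.7 degrees, less where a joint would pass 70% of its speed; a pose out of reach is approached as far as the arm can. A call with a gripper value outside its range is refused whole. The fingers move at their own pace and stop on an object; "newtons" is the grip in N (left out, the last holds). Time passes only in rows, so rows that repeat a pose let the fingers close. It gives the time, the measured TCP pose, the force, the opening and the grip force at its end, in the units of the state.
- state(): the state, without advancing time (a new reading comes with each control period).
- get_image(name): name is "side" or "top" or "wrist"; returns (picture, depth): 420x560x3 uint8, red, green, blue; 420x560 float32, m along the optical axis (not along the pixel's ray), 0 where there is no reading.
- camera_params(name): a dict with "K" (3x3 intrinsics, pixels), "distortion" ([k1, k2, p1, p2, k3] as OpenCV has them; the pictures are not rectified), "rvec" (rotation vector, rad) and "tvec" (3), from world to camera coordinates, as OpenCV has them. Camera axes: x right, y down, z forward; pixel columns grow to the right and rows downward; lengths in m; the calibration is good to about 2 mm. A picture is of the moment at which its call begins: read the wrist's pose just before it. camera_params takes no time and is no camera call; for the wrist camera it gives the pose at the moment of the call.
- close_job(): hands the job in; it is judged then, once.
The state is a dict: "t": time; "qpos": joint angles; "dq": joint speeds; "tau": joint torques, N m; "eef_pos": TCP position; "orientation": TCP orientation; "contact_force": force on the tool from outside, world axes, zero at the start; "wrist_torque": the same for the moment, N m; "gripper_width": opening from 0.0 (shut) to 1.0 (fully open); "grasp_force": force on a finger pad.
Only numpy, scipy, OpenCV 4.12 (cv2) and the standard library are available. Lean on these libraries where they do the work, as an engineer would, in place of code of your own. Each camera call takes 0.05 s, during which the arm holds its last target. There are 200 camera calls.

## Working session

There is one attempt and no reset: what is moved stays moved. The work goes in short steps, Python scripts to look and compute and a tool call to move; the robot and the scene stay as the last step left them, time stands still between calls to the robot, and variables do not carry over. Pictures are saved under pics/ and viewed, at most 10 in all, crops included, and the job is handed in when it is done.

Besides the shell and the picture viewer there is one more tool, called after "Call:" as a command line: name --pt "numbers of a row" for each row, then --argument value for the rest. servo_tool: Moves the arm, as the interface text tells. Its arguments: {"type":"object","properties":{"series":{"type":"array","items":{"type":"array","items":{"type":"number"}}},"newtons":{"type":"number"}},"required":["series"]}

```bash
mkdir -p pics; python3 - <<'E'
from bench import *
import cv2,numpy as np
s=state();print(s)
for n in("top","side"):
    im,d=get_image(n);np.savez(f"pics/{n}0.npz",im=im,d=d)
    cv2.imwrite(f"pics/{n}0.png",im[:,:,::-1]);p=camera_params(n);print(n,p)
E
```

```text
{'t': 0.0, 'qpos': array([-1.19490573,  0.38423197,  0.01638473,  1.3711796 , -0.00629839,
        1.3881999 , -0.04650468]), 'dq': array([-0.00135999,  0.00124992, -0.00096526, -0.00072916, -0.0005361 ,
        0.00067193, -0.00066779]), 'tau': array([ 4.13044963e-04, -6.27607012e+01,  8.44297595e-01, -3.71819186e+01,
        1.65454298e-02,  1.45629692e-02, -3.28258056e-05]), 'eef_pos': array([0.26534229, 0.56546918, 0.30287115]), 'orientation': array([ 2.17615331e-01,  9.76034117e-01, -9.65360034e-04, -1.93879630e-04]), 'contact_force': array([-0.00652298, -0.15415241,  0.61243844]), 'wrist_torque': array([-0.0332137 ,  0.01471338, -0.01388864]), 'grasp_force': 0.0, 'gripper_width': 1.0001668604997178}
top {'K': array([[382.57091711,   0.        , 276.95485302],
       [  0.        , 382.57091711, 204.19780989],
       [  0.        ,   0.        ,   1.        ]]), 'distortion': array([-0.05317773,  0.        ,  0.        ,  0.        ,  0.        ]), 'rvec': array([ 2.12106876, -2.14888845,  0.18372984]), 'tvec': array([0.06826122, 0.5283846 , 1.05046485])}
side {'K': array([[388.00032721,   0.        , 277.81748866],
       [  0.        , 388.00032721, 206.75301575],
       [  0.        ,   0.        ,   1.        ]]), 'distortion': array([-0.03809334,  0.        ,  0.        ,  0.        ,  0.        ]), 'rvec': array([ 2.02687463, -0.47983423,  0.26809812]), 'tvec': array([-0.43425909,  0.20453727,  0.77037173])}
```

View pics/top0.png

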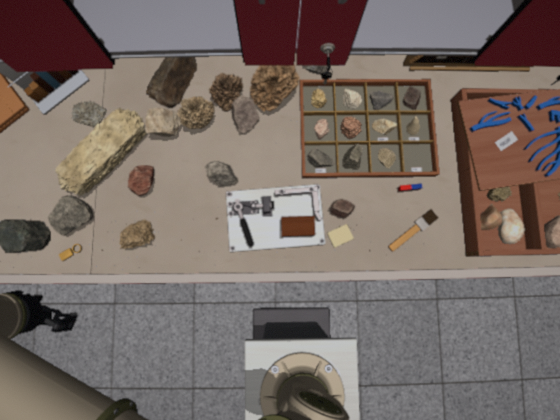

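View pics/side0.png

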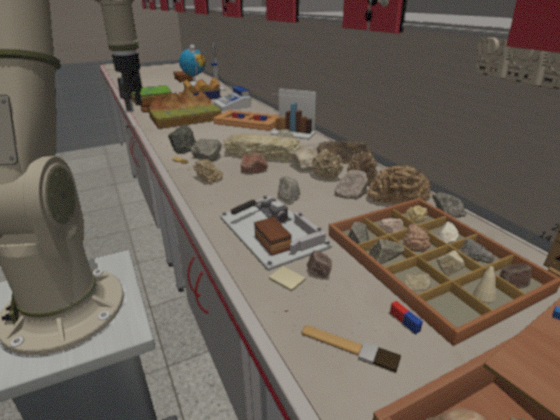

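```bash
cat > h.py <<'E'
import cv2,numpy as np
def ray(p,uv,z):
    """pixels -> world points on plane z"""
    uv=np.array(uv,float).reshape(-1,1,2)
    n=cv2.undistortPoints(uv,p["K"],p["distortion"]).reshape(-1,2)
    R=cv2.Rodrigues(p["rvec"])[0];c=-R.T@p["tvec"]
    d=np.c_[n,np.ones(len(n))]@R
    return c+d*((z-c[2])/d[:,2])[:,None]
def proj(p,X):
    return cv2.projectPoints(np.array(X,float).reshape(-1,3),p["rvec"],p["tvec"],p["K"],p["distortion"])[0].reshape(-1,2)
def ortho(p,im,z,x0,x1,y0,y1,res):
    """top-down: row0 = x1 (rear), col0 = y1 (left)"""
    xs=np.arange(x1,x0,-res);ys=np.arange(y1,y0,-res)
    X,Y=np.meshgrid(xs,ys,indexing="ij")
    uv=proj(p,np.c_[X.ravel(),Y.ravel(),np.full(X.size,z)]).reshape(*X.shape,2).astype(np.float32)
    return cv2.remap(im,uv[...,0],uv[...,1],cv2.INTER_CUBIC)
E
python3 - <<'E'
from bench import *
from h import *
p=camera_params("top");a=np.load("pics/top0.npz");im=a["im"]
print(ray(p,[[228,189],[321,184],[325,244],[231,250]],.012).round(4))
hsv=cv2.cvtColor(im,cv2.COLOR_RGB2HSV)
o=ortho(p,im,.012,.36,.62,-.15,.21,.0005)
cv2.imwrite("pics/o0.png",o[:,:,::-1])
E
```

```text
[[ 0.5824  0.206   0.012 ]
 [ 0.5941 -0.0708  0.012 ]
 [ 0.4158 -0.0766  0.012 ]
 [ 0.4021  0.1959  0.012 ]]
```

View pics/o0.png

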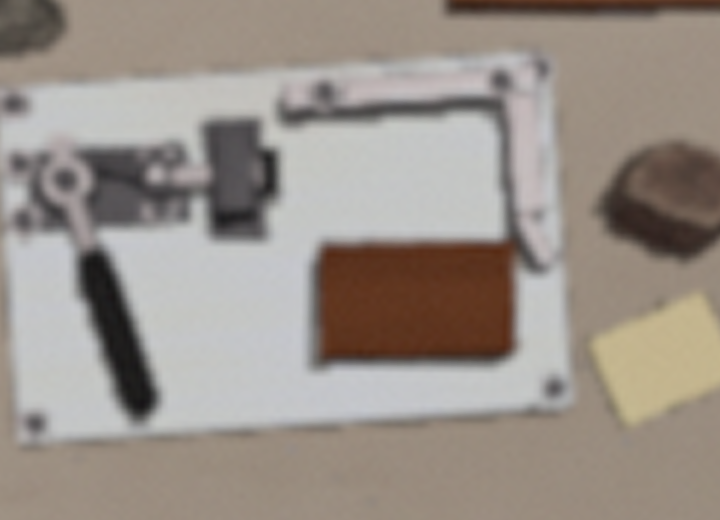

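```bash
python3 - <<'E'
from bench import *
from h import *
p=camera_params("top");im=np.load("pics/top0.npz")["im"]
J=np.array([.5354,.0050]);th=np.radians(3.9);R=np.array([[np.cos(th),-np.sin(th)],[np.sin(th),np.cos(th)]])
o=ortho(p,im,.057,.36,.62,-.15,.21,.0005)
hsv=cv2.cvtColor(o,cv2.COLOR_RGB2HSV)
m=((hsv[...,1]>150)&(hsv[...,2]>60)).astype(np.uint8);m[:200]=0;m[:,560:]=0;m[:,:280]=0
m=cv2.morphologyEx(m,cv2.MORPH_OPEN,np.ones((9,9)))
c=max(cv2.findContours(m,0,1)[0],key=cv2.contourArea)
b=cv2.boxPoints(cv2.minAreaRect(c));w=np.c_[.62-b[:,1]*.0005,.21-b[:,0]*.0005]
print("block corners w",w.round(4).tolist(),"c",w.mean(0),"jig",((w-J)@R).round(4).tolist(),((w.mean(0)-J)@R).round(4))
for n,z,uv in(("pivot",.06,(66,178)),("gripend",.047,(145,412)),("bushfront",.064,(237,225)),("fence L front",.042,(283,105)),("fence R",.042,(500,97)),("stop front",.042,(520,205))):
    px=proj(p,[[.62-uv[1]*.0005,.21-uv[0]*.0005,.012]]);q=ray(p,px,z)[0,:2];print(n,q.round(4),((q-J)@R).round(4))
E
```

```text
block corners w [[0.48910000920295715, 0.048700001090765], [0.4902999997138977, -0.039000000804662704], [0.4401000142097473, -0.03970000147819519], [0.4388999938964844, 0.04800000041723251]] c [0.46461445 0.00448731] jig [[-0.0432, 0.0467], [-0.0479, -0.0408], [-0.0981, -0.0381], [-0.0934, 0.0494]] [-0.0707  0.0043]
pivot [0.523  0.1722] [-0.001   0.1677]
gripend [0.4119 0.1353] [-0.1144  0.1384]
bushfront [0.4999 0.0903] [-0.0296  0.0875]
fence L front [0.5615 0.0684] [0.0304 0.0615]
fence R [ 0.5654 -0.0371] [ 0.0271 -0.0441]
stop front [ 0.5129 -0.0469] [-0.026  -0.0502]
```

Call:
servo_tool --pt "0 0 5 0.026 -0.045 -0.01 0.04" --pt "0 0 10 0.052 -0.09 -0.02 0.04" --pt "0 0 15 0.078 -0.135 -0.03 0.04" --pt "0 0 20 0.104 -0.18 -0.04 0.04" --pt "0 0 25 0.13 -0.225 -0.05 0.04" --pt "0 0 29 0.155 -0.27 -0.05 0.04" --pt "0 0 29 0.16 -0.32 -0.05 0.04" --pt "0 0 29 0.162 -0.37 -0.05 0.04" --pt "0 0 29 0.164 -0.42 -0.05 0.04" --pt "0 0 29 0.165 -0.47 -0.05 0.04" --pt "0 0 29 0.165 -0.52 -0.05 0.04" --pt "0 0 29 0.165 -0.565 -0.05 0.04"

```text
t: 1.6
eef_pos: [0.43, -0.0011, 0.2538]
orientation: [-0.033, 0.999, 0.0, -0.0]
contact_force: [0.8, 1.1, -0.1]
gripper_width: 0.469
grasp_force: 0.0
```

Call:
servo_tool --pt "0 0 0 0 0 0 0.04" --pt "0 0 0 -0.015 0 0 0.04" --pt "0 0 0 -0.015 0 0 0.04" --pt "0 0 0 -0.015 0 0 0.04"

```text
t: 2.1
eef_pos: [0.4154, 0.0017, 0.254]
orientation: [-0.035, 0.999, 0.0, 0.0]
contact_force: [0.3, 0.3, 0.3]
gripper_width: 0.465
grasp_force: 0.0
```

```bash
python3 - <<'E'
from bench import *
from h import *
s=state();print({k:np.round(s[k],4) for k in("t","qpos","eef_pos","orientation","gripper_width")})
p=camera_params("wrist");im,d=get_image("wrist");cv2.imwrite("pics/w1.png",im[:,:,::-1])
E
```

```text
{'t': np.float64(2.1), 'qpos': array([-0.4541, -0.0542,  0.3632,  1.9892,  0.0205,  1.2029,  1.5414]), 'eef_pos': array([0.4154, 0.0017, 0.254 ]), 'orientation': array([-3.470e-02,  9.994e-01,  1.000e-04,  1.000e-04]), 'gripper_width': np.float64(0.4654)}
```

View pics/w1.png

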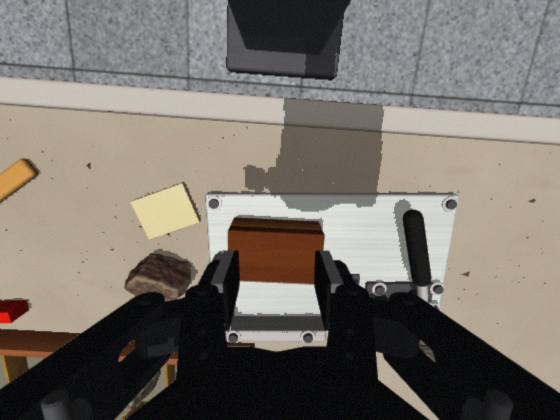

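```bash
python3 - <<'E'
from bench import *
from h import *
p=camera_params("wrist")
print("plate",ray(p,[[207,194],[459,193]],.012).round(4).tolist())
print("blk top",ray(p,[[228,230],[324,234],[322,283]],.057).round(4).tolist())
print("blk bottom front",ray(p,[[234,219],[322,222]],.012).round(4).tolist())
print("grip end",ray(p,[[414,211]],.047).round(4).tolist())
im,d=get_image("wrist")
for u,v in((414,240),(280,260),(280,205)):print(d[v,u])
E
```

```text
plate [[0.4202, -0.0741, 0.012], [0.4, 0.2001, 0.012]]
blk top [[0.4441, -0.0434, 0.057], [0.4417, 0.0498, 0.057], [0.4947, 0.0538, 0.057]]
blk bottom front [[0.4468, -0.0439, 0.012], [0.4434, 0.0548, 0.012]]
grip end [[0.4151, 0.1375, 0.047]]
0.28718564
0.29079673
0.3222436
```

Call:
servo_tool --pt "0 0 0 0 0.002 -0.04 0.04" --pt "0 0 0 0 0.002 -0.08 0.04" --pt "0 0 0 0 0.002 -0.12 0.04" --pt "0 0 0 0 0.002 -0.154 0.04" --pt "0 0 0 0 0.002 -0.154 0.04" --pt "0 0 0 0 0.002 -0.154 0.04"

```text
t: 2.95
eef_pos: [0.4163, 0.0029, 0.1009]
orientation: [-0.034, 0.999, -0.0, 0.0]
contact_force: [0.1, -0.1, 0.4]
gripper_width: 0.467
grasp_force: 0.0
```

Call:
servo_tool --pt "0 0 0 0.007 0.0005 0 0.04" --pt "0 0 0 0.013 0.001 0 0.04" --pt "0 0 0 0.019 0.0013 0 0.04" --pt "0 0 0 0.025 0.0017 0 0.04" --pt "0 0 0 0.031 0.002 0 0.04" --pt "0 0 0 0.037 0.0026 0 0.04" --pt "0 0 0 0.043 0.003 0 0.04" --pt "0 0 0 0.049 0.0035 0 0.04" --pt "0 0 0 0.055 0.004 0 0.04" --pt "0 0 0 0.061 0.0043 0 0.04" --pt "0 0 0 0.067 0.0047 0 0.04" --pt "0 0 0 0.07 0.005 0 0.04"

```text
t: 4.45
eef_pos: [0.4859, 0.0078, 0.0999]
orientation: [-0.034, 0.999, -0.0, 0.0]
contact_force: [-1.2, -0.1, 0.4]
gripper_width: 0.466
grasp_force: 0.5
```

```bash
python3 - <<'E'
from bench import *
from h import *
p=camera_params("top");im,d=get_image("top")
o=ortho(p,im,.057,.36,.62,-.15,.21,.0005);cv2.imwrite("pics/o2.png",o[:,:,::-1])
im,d=get_image("wrist");cv2.imwrite("pics/w2.png",im[:,:,::-1])
E
```

```text
(no output)
```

View pics/w2.png

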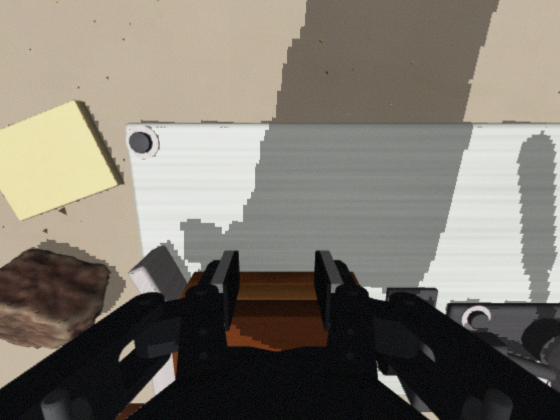

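Call:
servo_tool --pt "0 0 0 0.003 0.0002 0 0.04" --pt "0 0 0 0.006 0.0004 0 0.04" --pt "0 0 0 0.008 0.0005 0 0.04" --pt "0 0 0 0.01 0.0007 0 0.04" --pt "0 0 0 0.01 0.0007 0 0.04"

```text
t: 5.18
eef_pos: [0.4957, 0.0085, 0.0999]
orientation: [-0.034, 0.999, -0.0, 0.0]
contact_force: [0.2, 0.3, -0.9]
gripper_width: 0.468
grasp_force: 0.2
```

Call:
servo_tool --pt "0 0 0 0.001 0 0 0.04" --pt "0 0 0 0.002 0.0001 0 0.04" --pt "0 0 0 0.002 0.0001 0 0.04"

```text
t: 5.55
eef_pos: [0.4976, 0.0086, 0.0999]
orientation: [-0.034, 0.999, -0.0, 0.0]
contact_force: [-1.1, -0.1, -0.4]
gripper_width: 0.47
grasp_force: 0.4
```

Call:
servo_tool --pt "0 0 0 0.001 0 0 0.04" --pt "0 0 0 0.002 0.0001 0 0.04" --pt "0 0 0 0.002 0.0001 0 0.04"

```text
t: 5.92
eef_pos: [0.4993, 0.0087, 0.0998]
orientation: [-0.034, 0.999, -0.0, -0.0]
contact_force: [-3.2, 0.2, 2.7]
gripper_width: 0.47
grasp_force: 1.8
```

Call:
servo_tool --pt "0 0 0 0.001 0 0 0.04" --pt "0 0 0 0.001 0 0 0.04"

```text
t: 6.18
eef_pos: [0.4994, 0.0086, 0.0996]
orientation: [-0.034, 0.999, 0.0, -0.001]
contact_force: [-7.7, 0.1, 6.9]
gripper_width: 0.469
grasp_force: 4.0
```

Call:
servo_tool --pt "0 0 0 0.001 0 0 0.04" --pt "0 0 0 0.001 0 0 0.04"

```text
t: 6.42
eef_pos: [0.4995, 0.0086, 0.0995]
orientation: [-0.034, 0.999, 0.0, -0.002]
contact_force: [-12.1, 0.8, 9.4]
gripper_width: 0.47
grasp_force: 6.1
```

Call:
servo_tool --pt "0 0 0 -0.006 0 0 0.04" --pt "0 0 0 -0.025 -0.001 0 0.04" --pt "0 0 0 -0.045 -0.001 0.02 0.04" --pt "0 0 0 -0.049 0 0.06 0.04" --pt "0 0 -10 -0.049 0.01 0.1 0.0" --pt "0 0 -20 -0.049 0.03 0.1 0.0" --pt "0 0 -30 -0.049 0.05 0.1 0.0" --pt "0 0 -40 -0.049 0.07 0.1 0.0" --pt "0 0 -50 -0.049 0.09 0.1 0.0" --pt "0 0 -60 -0.049 0.104 0.1 0.0" --pt "0 0 -70 -0.049 0.104 0.1 0.0" --pt "0 0 -75 -0.049 0.104 0.1 0.0"

```text
t: 7.92
eef_pos: [0.4529, 0.1131, 0.2001]
orientation: [0.583, 0.812, 0.001, 0.001]
contact_force: [0.4, -1.1, -0.5]
gripper_width: -0.001
grasp_force: 0.0
```

```bash
python3 - <<'E'
from bench import *
from h import *
s=state();print({k:np.round(s[k],4) for k in("t","qpos","eef_pos","orientation","gripper_width")})
a,_=get_image("wrist");b,_=get_image("top")
p=camera_params("top");o=ortho(p,b,.057,.38,.6,-.1,.22,.0008)
cv2.imwrite("pics/c3.png",np.hstack([cv2.resize(a,(400,300)),cv2.resize(o,(400,300))])[:,:,::-1])
E
```

```text
{'t': np.float64(7.925), 'qpos': array([-0.6712,  0.125 ,  0.3875,  1.947 , -0.0535,  1.0777,  0.0645]), 'eef_pos': array([0.4529, 0.1131, 0.2001]), 'orientation': array([5.831e-01, 8.124e-01, 7.000e-04, 5.000e-04]), 'gripper_width': np.float64(-0.0012)}
```

View pics/c3.png

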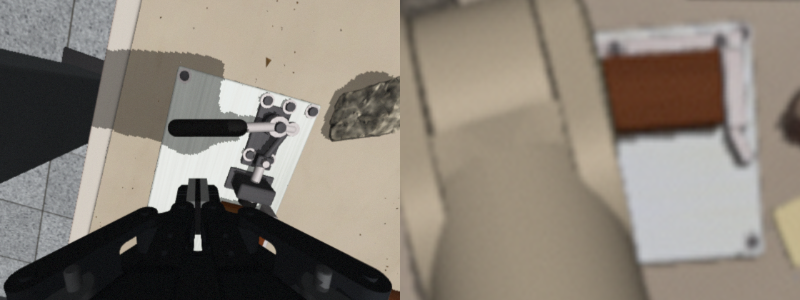

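Call:
servo_tool --pt "0 0 0 0 0 -0.05 0" --pt "0 0 0 0 0 -0.1 0" --pt "0 0 0 0 0 -0.1 0" --pt "0 0 0 0 0 -0.1 0"

```text
t: 8.52
eef_pos: [0.4535, 0.1128, 0.1014]
orientation: [0.581, 0.814, 0.001, 0.001]
contact_force: [-0.0, -0.1, 0.7]
gripper_width: -0.003
grasp_force: 0.0
```

```bash
python3 - <<'E'
import numpy as np
P=np.array([.5255,.175]);c=np.array([.4523,.1124])
for a in list(range(0,113,8))+[110,112]:
    s=np.radians(a-19.1);d=np.array([-np.cos(s),np.sin(s)]);t=np.array([np.sin(s),np.cos(s)])
    print(-a,(P+.09*d-.0205*t-c).round(4))
E
```

```text
0 [-0.0051  0.0138]
-8 [-0.0112  0.0252]
-16 [-0.0156  0.0373]
-24 [-0.0182  0.0499]
-32 [-0.0191  0.0627]
-40 [-0.0182  0.0756]
-48 [-0.0155  0.0881]
-56 [-0.0111  0.1002]
-64 [-0.005   0.1116]
-72 [0.0026 0.122 ]
-80 [0.0115 0.1313]
-88 [0.0217 0.1392]
-96 [0.0328 0.1456]
-104 [0.0448 0.1504]
-112 [0.0573 0.1535]
-110 [0.0541 0.1529]
-112 [0.0573 0.1535]
```

Call:
servo_tool --pt "0 0 0 -0.0025 0.007 0 0" --pt "0 0 0 -0.005 0.0138 0 0" --pt "0 0 -4 -0.0083 0.0195 0 0" --pt "0 0 -8 -0.0112 0.0252 0 0" --pt "0 0 -12 -0.0136 0.0312 0 0" --pt "0 0 -16 -0.0156 0.0373 0 0" --pt "0 0 -20 -0.0171 0.0436 0 0" --pt "0 0 -24 -0.0182 0.0499 0 0" --pt "0 0 -28 -0.0189 0.0563 0 0" --pt "0 0 -32 -0.0191 0.0627 0 0" --pt "0 0 -40 -0.0182 0.0756 0 0" --pt "0 0 -40 -0.0182 0.0756 0 0"

```text
t: 10.02
eef_pos: [0.4349, 0.1881, 0.1007]
orientation: [0.825, 0.565, 0.0, 0.001]
contact_force: [1.1, -7.5, 4.0]
gripper_width: 0.002
grasp_force: 3.3
```

```bash
python3 - <<'E'
from bench import *
from h import *
a,_=get_image("wrist");cv2.imwrite("pics/w4.png",a[:,:,::-1])
s=state();print(np.round(s["qpos"],3),s["contact_force"])
E
```

```text
[-0.868  0.293  0.449  2.027 -0.165  0.855 -0.697] [ 0.33148139 -7.9296381   2.79411635]
```

View pics/w4.png

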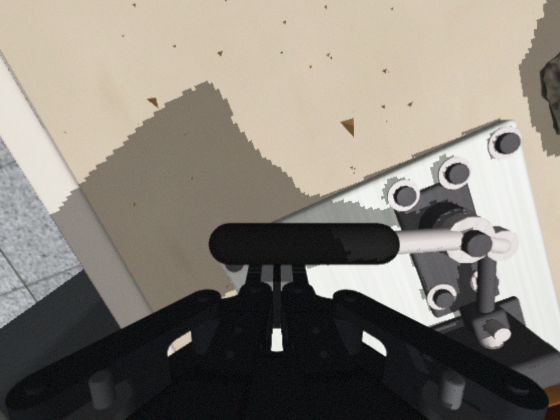

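Call:
servo_tool --pt "0 0 -4 0.0012 0.0062 0 0" --pt "0 0 -8 0.0027 0.0125 0 0" --pt "0 0 -12 0.0048 0.0186 0 0" --pt "0 0 -16 0.0071 0.0246 0 0" --pt "0 0 -20 0.01 0.0304 0 0" --pt "0 0 -24 0.0132 0.036 0 0" --pt "0 0 -28 0.0169 0.0413 0 0" --pt "0 0 -32 0.0208 0.0464 0 0" --pt "0 0 -36 0.0251 0.0512 0 0" --pt "0 0 -40 0.0297 0.0557 0 0" --pt "0 0 -44 0.0347 0.0598 0 0" --pt "0 0 -48 0.0399 0.0636 0 0"

```text
t: 11.58
eef_pos: [0.4736, 0.2519, 0.1002]
orientation: [0.984, 0.18, -0.001, 0.0]
contact_force: [-1.9, -3.2, -0.1]
gripper_width: -0.001
grasp_force: 1.3
```

Call:
servo_tool --pt "0 0 -4 0.0054 0.0033 0 0" --pt "0 0 -8 0.0111 0.0064 0 0" --pt "0 0 -12 0.017 0.009 0 0" --pt "0 0 -16 0.0231 0.0112 0 0" --pt "0 0 -20 0.029 0.013 0 0" --pt "0 0 -22 0.0324 0.0137 0 0" --pt "0 0 -22 0.0324 0.0137 0 0"

```text
t: 12.45
eef_pos: [0.5066, 0.266, 0.1002]
orientation: [1.0, -0.009, 0.0, -0.0]
contact_force: [0.1, 0.9, -0.8]
gripper_width: 0.002
grasp_force: 0.0
```

```bash
python3 - <<'E'
from bench import *
from h import *
a,_=get_image("wrist");cv2.imwrite("pics/w5.png",a[:,:,::-1])
s=state();print(np.round(s["qpos"],3),s["contact_force"])
E
```

```text
[-1.041  0.529  0.651  1.776 -0.381  0.965 -1.824] [-0.19890521  0.08594087 -0.23288333]
```

View pics/w5.png

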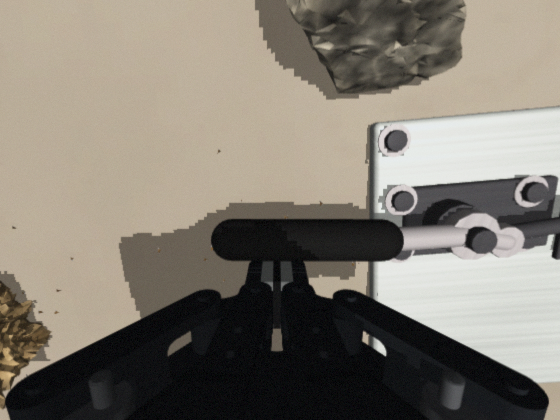

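Call:
servo_tool --pt "0 0 0 0.001 0 0 0" --pt "0 0 0 0.002 0 0 0" --pt "0 0 0 0.003 0 0 0" --pt "0 0 0 0.003 0 0 0"

```text
t: 13.0
eef_pos: [0.5086, 0.2656, 0.0997]
orientation: [1.0, -0.01, -0.001, 0.0]
contact_force: [-5.9, -0.8, 4.8]
gripper_width: -0.002
grasp_force: 2.9
```

Call:
servo_tool --pt "0 0 0 -0.01 0 0 0" --pt "0 0 0 -0.03 0 0 0" --pt "0 0 0 -0.05 0 0.02 0" --pt "0 0 0 -0.05 0 0.07 0" --pt "0 0 0 -0.05 0 0.12 0" --pt "0 0 0 -0.06 0.05 0.17 0" --pt "0 0 0 -0.08 0.1 0.19 0" --pt "0 0 0 -0.1 0.15 0.19 0" --pt "0 0 0 -0.14 0.2 0.19 0" --pt "0 0 0 -0.16 0.22 0.19 0" --pt "0 0 0 -0.16 0.22 0.19 0"

```text
t: 14.38
eef_pos: [0.3463, 0.4881, 0.2892]
orientation: [1.0, -0.007, -0.0, -0.0]
contact_force: [0.5, 0.4, 0.5]
gripper_width: -0.001
grasp_force: 0.0
```

```bash
python3 - <<'E'
from bench import *
from h import *
s=state();print(s["t"],s["eef_pos"],s["contact_force"])
b,_=get_image("top");p=camera_params("top")
o=ortho(p,b,.045,.38,.64,-.15,.33,.0006);cv2.imwrite("pics/o6.png",o[:,:,::-1])
E
```

```text
14.375 [0.34634542 0.48811925 0.28917909] [0.50993423 0.4374889  0.51503524]
```

View pics/o6.png

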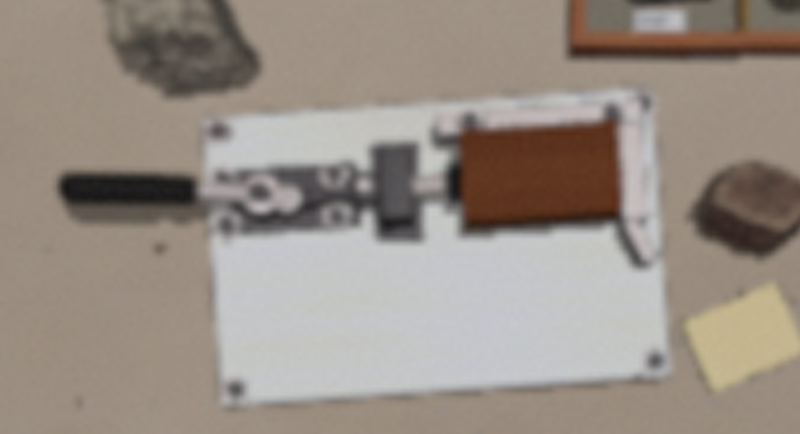

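The picture shows the block flush against the rear fence and the end stop, from about (460,125) to (617,225). The pad presses its left end at about (455,183), and the handle is locked to the left at about (60–200,187).

```bash
python3 -c "
from bench import *
print(close_job())"
```

```text
the job is handed in; nothing more can be done
None
```

The job is handed in: the block sits flush against the rear fence and the end stop, the clamp is locked with its pad on the block, the arm is clear, and it took about 14.4 s.

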